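# Close and bolt the laser enclosure's hatch

## Robot

A 6-joint arm with a two-finger parallel gripper is mounted at the origin on a cart in front of the work surface, level with it; the furniture and walls round the work are solid. World frame = base frame: x ahead of the robot, y to its left, z up, the work surface at z = 0. Lengths are in m, angles in rad, forces in N, time in s.
With the tool pointing down it reaches from about 0.325 to 0.85 m from the base axis. Payload 15.5 kg.
Tool frame: the origin (TCP) lies midway between the tips of the shut fingers; the grasp point (between the pads) lies 19 mm behind it; z points along the fingers, y is the line along which they close (so a half turn about z gives the same grasp; the last joint's range is limited). The gripper opens to 91 mm and grips with 3 to 60 N. Pads are 32 mm wide; open, the fingers measure 118 mm over their backs; the gripper's body (76 mm by 178 mm) begins 60 mm behind the grasp point.
Start: joints at [-1.248, 0.494, 1.345, -0, 1.302, -0.096], TCP at [0.254, -0.571, 0.214] pointing down, gripper open.
Joint ranges: [-2.91, 2.91], [-0.82, 2.16], [0.22, 2.67], [-1.22, 4.37], [0.12, 2.79], [-3.08, 3.08]. Speed limits (rad/s): [1.89, 1.89, 2.57, 3.01, 3.01, 3.01].

## Interface

Orientations are given as a unit quaternion [x, y, z, w].
In Python, from rig import read_state, cams, order gives the robot as it stands.
- The arm moves only by the shell command python3 -m handwheel 'ROWS' [FORCE]. ROWS is JSON, a list that holds one entry, the list of rows, each a list of 7 numbers: the shift along the tool's x, y, z in cm, then the turn, a rotation vector about the tool's x, y, z in rad, then the gripper's target within -1 to 1 (shut at 1, half-way at 0, fully open at -1). A call has 1 to 20 rows; each row shifts and turns the commanded pose from where the row before left it, along the tool's axes as they then stand; what a row does not reach is not made up. A row lasts 1/8 s, in which the tool goes at most 62.5 mm and 10.7 degrees, less where a joint would pass 70% of its speed; a pose out of reach is approached as far as the arm can. A call with a gripper value outside its range is refused whole. The fingers move at their own pace and stop on an object; FORCE is the grip in N (left out, the last holds). Time passes only in rows, so rows that do not move let the fingers close. It gives the time, the measured TCP pose, the force, the opening and the grip force at its end, in the units of the state.
- read_state(): the state, without advancing time (a new reading comes with each control period).
- cams.capture(name): name is "side" or "top" or "wrist"; returns a dict with "pixels" (480x640x3 uint8, red, green, blue), "range_z" (480x640 float32, m along the optical axis (not along the pixel's ray), 0 where there is no reading), "vfov" (degrees; the focal length in pixels is half the picture's height over the tangent of half this angle, whatever the lens; pixels are square), "cx", "cy" (the principal point, pixels), "R" (3x3) and "t" (3): a world point X has camera coordinates R X + t; the wrist camera has in their place "mount" (4x4, takes a point from camera to tool coordinates, whose origin is the TCP and whose axes are the flange's). Camera axes: x right, y down, z forward; pixel columns grow to the right and rows downward; lengths in m; the calibration is good to about 2 mm. A picture is of the moment at which its call begins: read the wrist's pose just before it.
- order.close_job(): hands the job in; it is judged then, once.
The state is a dict: "time": time; "joints": joint angles; "dq": joint speeds; "effort": joint torques, N m; "ee_pos": TCP position; "eef_rot": TCP orientation; "force": force on the tool from outside, world axes, zero at the start; "moment": the same for the moment, N m; "grip_width": finger opening in m; "finger_force": force on a finger pad.
Only numpy, scipy, OpenCV 4.12 (cv2) and the standard library are available. Lean on these libraries where they do the work, as an engineer would, in place of code of your own. Each camera call takes 0.05 s, during which the arm holds its last target. There are 200 camera calls.

## Task

Make the laser enclosure safe before the beam is switched on: with the fingertips push its amber sliding hatch fully shut, then press the spring catch's paddle down with one finger and keep it down while the other finger pushes the bolt's thumb tab until the bolt is fully home in the keeper on the hatch. Then let the catch spring up so that it locks the bolt, and move clear. Push only: grip and lift nothing, do not force the parts, and leave the lens tube, the hex key and the other things lying about where they are.

Things in the scene. Friction and masses are not known exactly. Their poses are not given: they have to be found in the camera images.
- enclosure: Black box with aluminium deck, 224 (x) x 276 (y) x 80 mm high, fixed. Origin: centre of its underside, z up; positions given in other entries are in this frame, in mm. Opening with hatch in the far left (+x, +y) part; bolt and catch far right, on a black plate (deck + 4 mm). Nothing on it stands more than 50 mm above the deck. Yaw varies by 0.3 rad.
- hatch (a joint): Amber sliding hatch, 110 (x) x 118 (y) x 5 mm, top 7 mm above the deck, in two rails along x. Value in m: 0 shut (end stop), 0.095 fully open. Opens towards -x, is shut by a push towards +x; takes about 2 N and stays where left; starts 35 to 85 mm open. The keeper near its right edge (steel staple, passage 18 mm wide) takes the bolt only when the hatch is shut.
- ledge_face (a point): Middle of the upright -x face of the hatch's push ledge, a bent aluminium sheet standing 20 mm up from the hatch and 68 mm long along y; behind the 5 mm thick upright it slopes down over 43 mm. The point is 10 mm above the hatch's top. Hatch shut: at x 1.5, y 69, z 97; it moves to -x by the value of joint hatch.
- hatch_ledge: The upright front of that ledge as a body (origin at its foot, 2.5 mm beyond the face in +x). It must not be pushed with more than 50 N.
- ledge_back: The sloping back of that ledge (+x side); not to be touched: touching front and back at once counts as gripping.
- bolt (a joint): Steel bolt, bar 14 mm wide, sliding along y, four notches 10 mm apart in its top. Value in m: 0 drawn back (start), 0.030 home in the keeper (hard stop); pushed home towards +y. Takes about 2 N with the catch pressed; with the catch up its nose locks it at 0, 0.010, 0.020, 0.030 (play 1 mm). Bar top 22 mm, guides 26 mm above the deck.
- tab_face (a point): Middle of the -y face (the one to push, towards +y) of the bolt's upright aluminium thumb tab, which is 41 mm wide along x (20.5 mm to either side of this point), 8 mm thick, and reaches from 22 to 48 mm above the deck. Bolt at 0: x 19.5, y -52, z 117; moves to +y with the bolt.
- bolt_tab: The front half (-y side) of that thumb tab as a body (origin 15.5 mm to +x, 4 mm to +y and 20 mm below the face's middle). It must not be pushed with more than 50 N.
- tab_back: The back half (+y side) of the thumb tab; not to be touched: touching front and back at once counts as gripping.
- catch (a joint): Spring catch: rocker on a pin parallel to y (pin at x 55, z 107). Value in rad: 0 up, at rest, nose in a notch of the bolt; 0.40 paddle fully down (stop). The bolt is free above about 0.30. Springs up by itself when let go.
- paddle_top (a point): Middle of the top of the catch's rubber-faced paddle, 33 mm deep (along x) and 72 mm long along y, so that a fingertip can press it and slide along it. At rest it slopes up towards +x by 0.40 rad, this point at x 72, y -50, z 118; fully down it is level, at x 75, z 110 (30 mm above the deck). About 5 N here holds it down.
- catch_paddle: That same paddle as a body (origin on the pin, in the middle of the paddle's length).
- deck_tube: Black threaded lens tube, 31 mm across and 26 mm high, standing loose on the deck near the robot on the right; to be left alone. Origin: centre of its underside.
- deck_key: Black L hex key, 88 x 30 x 7 mm, lying loose on the deck beside the lens tube; to be left alone.
- screw_tin: Round tin with a press lid, 63 mm across, 32 mm high, on the worktop to the right; to be left alone.
- tape: Roll of tape, 106 mm across, 25 mm high, on the worktop to the right; to be left alone.
- tissue_pack: Flat pack of lens tissue, 105 x 68 x 10 mm, near the table's front edge; to be left alone.
- caliper: Caliper, 190 x 68 x 15 mm, on the worktop at the far right; to be left alone.
- pen: Pen, 132 mm long, near the table's front edge; to be left alone.

How it is judged:
On the way, in this order (a step that is already met when the one before it is completed fails the run):
1. the hatch is fully shut while the bolt is still drawn back (value of joint hatch below 0.003 m and value of joint bolt below 0.004 m), for 0.1 s.
2. a finger holds the catch's paddle down while the bolt is on its way (value of joint catch above 0.2 rad and contact force between the fingers and catch_paddle above 0.3 N and value of joint bolt between 0.008 and 0.027 m), for 0.04 s.
At the end, for the whole second after the job is handed in: The hatch is shut to within 3 mm, the bolt is home to within 2 mm of its stop, and the catch has sprung up (under 0.08 rad) into the bolt's last notch (value of joint hatch below 0.003 m and value of joint bolt above 0.028 m and value of joint catch below 0.08 rad); the robot touches nothing.
It fails at once if the catch was let up into a middle notch before the bolt was home (value of joint bolt between 0.006 and 0.025 m and value of joint catch below 0.1 rad).
It fails at once if the bolt's tab or the hatch's ledge was gripped, pressed from front and back at once ((contact force between the fingers and bolt_tab above 3 N and contact force between the fingers and tab_back above 3 N) or (contact force between the fingers and hatch_ledge above 3 N and contact force between the fingers and ledge_back above 3 N)).
It fails at once if the tab or the ledge was forced with over 50 N (contact force between the fingers and bolt_tab above 50 N or contact force between the fingers and hatch_ledge above 50 N).
It fails at once if the lens tube or the hex key on the deck was moved, lifted or carried (distance of any of deck_tube, deck_key from where it was at the start of the episode above 0.015 m).
It fails at once if a bystander on the worktop was moved, lifted or carried (distance of any of screw_tin, tape, tissue_pack, caliper, pen from where it was at the start of the episode above 0.02 m).
It also fails if it takes over 48 s, if anything falls off the work surface, if the arm or the gripper's body presses on something with over 40 N, if the wrist force passes 120 N, or if a joint passes its speed limit or range.

## Working session

There is one attempt and no reset: what is moved stays moved. The work goes in short steps, Python scripts to look and compute and a shell command to move; the robot and the scene stay as the last step left them, time stands still between calls to the robot, and variables do not carry over. Pictures are saved under pics/ and viewed, at most 10 in all, crops included, and the job is handed in when it is done.

```bash
mkdir -p pics; ls; cat > h.py <<'E'
import numpy as np,cv2
from rig import read_state,cams,order
def cap(n):
    s=read_state();c=cams.capture(n);c['s']=s
    c['f']=240/np.tan(np.radians(c['vfov'])/2);return c
def cloud(c):
    v,u=np.mgrid[:480,:640];z=c['range_z']
    p=np.stack([(u-c['cx'])/c['f']*z,(v-c['cy'])/c['f']*z,z],-1)
    return (p-c['t'])@np.array(c['R']) 
E
python3 - <<'E'
from h import *
print(read_state())
for n in('top','side'):
    c=cap(n);cv2.imwrite(f'pics/{n}.png',c['pixels'][:,:,::-1]);np.save(n,cloud(c));np.save(n+'_rgb',c['pixels'])
    print(n,c['f'],c['cx'],c['cy'],np.array(c['R']).round(3).tolist(),c['t'])
E
```

```text
pics
{'time': 0.0, 'joints': array([-1.24751151e+00,  4.94209215e-01,  1.34612689e+00, -6.18669719e-05,
        1.30248958e+00, -9.54857019e-02]), 'dq': array([ 1.55328889e-04,  6.13284705e-04, -5.20628799e-04, -8.79079727e-05,
       -1.85020851e-05, -5.71938114e-04]), 'effort': array([-7.52211199e-04, -8.78822494e+01, -3.81853330e+01,  7.05520995e-02,
        5.31868462e-02, -6.86237559e-05]), 'ee_pos': array([ 0.25401958, -0.57063703,  0.21332352]), 'eef_rot': array([ 9.78156984e-01,  2.07866627e-01, -9.96973852e-05, -6.09130060e-04]), 'force': array([0.11423941, 0.16829117, 0.32178557]), 'moment': array([0.00986854, 0.06945179, 0.08271075]), 'finger_force': 0.0, 'grip_width': 0.09159555839092333}
top 491.141313266063 319.5193543075928 243.67859417773062 [[0.019, -1.0, 0.021], [-0.991, -0.021, -0.131], [0.131, -0.018, -0.991]] [-0.12420754  0.56097698  1.11207321]
side 523.443668353619 319.53640995417385 237.78370539349106 [[-0.995, -0.096, 0.017], [-0.066, 0.54, -0.839], [0.072, -0.836, -0.543]] [0.51238012 0.17886099 0.98578737]
```

View pics/top.png

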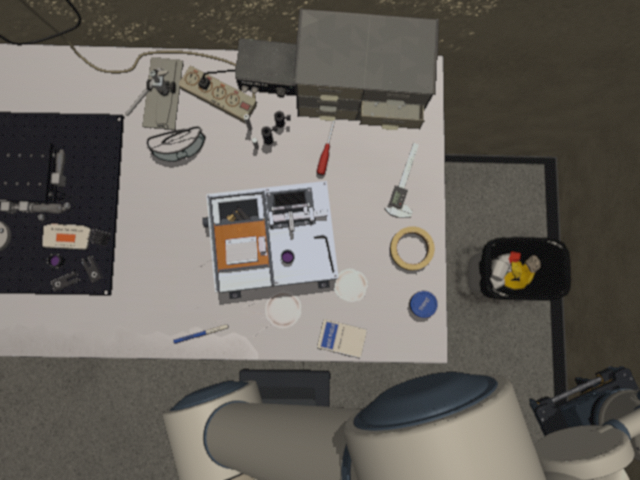

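View pics/side.png

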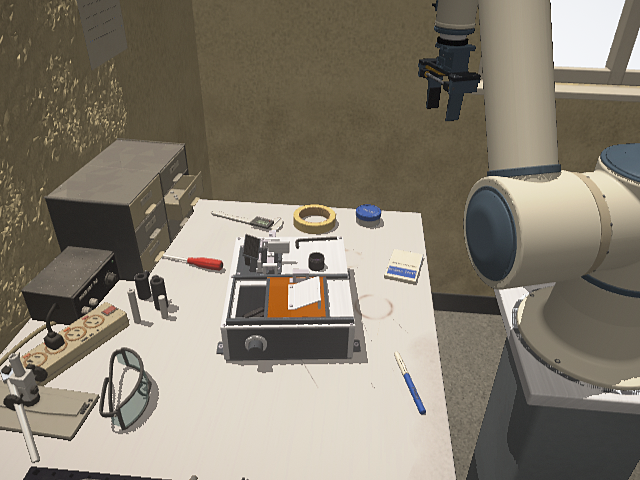

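The top view shows the enclosure with deck corners at about (208,192), (327,183), (337,277) and (216,292). The amber hatch is at about (241,246), the catch and bolt at about (292,208), the lens tube at (287,257) and the hex key at (328,250). The side view shows the same layout.

```bash
python3 - <<'E'
from h import *
P=np.load('top.npy');I=np.load('top_rgb.npy')
u0,u1,v0,v1=195,345,175,305
Q=P[v0:v1,u0:u1].reshape(-1,3);C=I[v0:v1,u0:u1].reshape(-1,3).astype(int)
m=(Q[:,2]>.065)&(Q[:,2]<.095)
h=np.histogram(Q[:,2],bins=np.arange(-.01,.14,.005));print(list(zip(h[1].round(3),h[0])))
r=cv2.minAreaRect((Q[m][:,:2]*1000).astype(np.float32));print(r,cv2.boxPoints(r))
am=(C[:,0]>C[:,2]*1.8)&(C[:,0]>110)&m
r2=cv2.minAreaRect((Q[am][:,:2]*1000).astype(np.float32));print('amber',am.sum(),cv2.boxPoints(r2))
import math
a=r[2]; 
a=(a+45)%90-45;th=math.radians(a);print('yaw',th)
c=np.array(r[0])/1000
for n in('top','side'):
    P=np.load(n+'.npy').reshape(-1,3)
    d=P[:,:2]-c;L=np.stack([d@[np.cos(th),np.sin(th)],d@[-np.sin(th),np.cos(th)],P[:,2]],1)*1000
    k=(abs(L[:,0])<125)&(abs(L[:,1])<150)&(L[:,2]>60)&(L[:,2]<150)
    k2=k&(L[:,2]>70)&(L[:,2]<86);print(n,'ext',np.percentile(L[k2],[0.5,99.5],axis=0).round(1).tolist(),np.median(L[k2][:,2]))
    # tall things
    for nm,b in dict(tab=((-10,50),(-75,-35),(118,132)),paddle=((58,95),(-90,-10),(106,130)),ledge=((-90,20),(30,110),(95,112))).items():
        q=L[k]; s=np.all([(q[:,i]>b[i][0])&(q[:,i]<b[i][1]) for i in range(3)],0)
        if s.sum():print(nm,s.sum(),np.percentile(q[s],[3,50,97],axis=0).round(1).tolist())
E
```

```text
[(np.float64(-0.01), np.int64(94)), (np.float64(-0.005), np.int64(3524)), (np.float64(0.0), np.int64(3877)), (np.float64(0.005), np.int64(381)), (np.float64(0.01), np.int64(46)), (np.float64(0.015), np.int64(22)), (np.float64(0.02), np.int64(15)), (np.float64(0.025), np.int64(13)), (np.float64(0.03), np.int64(12)), (np.float64(0.035), np.int64(16)), (np.float64(0.04), np.int64(35)), (np.float64(0.045), np.int64(114)), (np.float64(0.05), np.int64(60)), (np.float64(0.055), np.int64(11)), (np.float64(0.06), np.int64(1)), (np.float64(0.065), np.int64(1)), (np.float64(0.07), np.int64(43)), (np.float64(0.075), np.int64(2785)), (np.float64(0.08), np.int64(3780)), (np.float64(0.085), np.int64(2151)), (np.float64(0.09), np.int64(772)), (np.float64(0.095), np.int64(260)), (np.float64(0.1), np.int64(435)), (np.float64(0.105), np.int64(377)), (np.float64(0.11), np.int64(188)), (np.float64(0.115), np.int64(200)), (np.float64(0.12), np.int64(142)), (np.float64(0.125), np.int64(60)), (np.float64(0.13), np.int64(8)), (np.float64(0.135), np.int64(0))]
((575.68408203125, -2.786041259765625), (225.4896
[... 228 characters left out ...]
0e-01]
 [6.07563293e+02 1.42180557e+01]
 [5.91756042e+02 1.26523834e+02]]
yaw 0.135251806785847
top ext [[-112.3, -137.5, 74.8], [110.6, 136.8, 85.9]] 80.61237620894003
tab 72 [[-0.6, -52.4, 120.0], [18.3, -48.6, 128.0], [37.1, -44.8, 130.4]]
paddle 433 [[58.6, -84.1, 110.3], [71.7, -50.5, 118.0], [84.5, -16.4, 124.4]]
ledge 447 [[-56.3, 36.3, 95.4], [-41.5, 69.1, 101.9], [-22.8, 100.6, 108.4]]
side ext [[-111.9, -136.5, 70.5], [110.9, 139.0, 85.9]] 80.19486468498354
tab 141 [[0.3, -52.1, 118.4], [19.3, -45.1, 125.7], [38.3, -42.2, 128.6]]
paddle 342 [[58.5, -82.1, 110.6], [71.5, -43.9, 117.2], [84.9, -14.3, 122.7]]
ledge 484 [[-55.5, 37.4, 95.3], [-40.6, 72.6, 101.8], [-24.2, 102.5, 108.0]]
```

```bash
cat >> h.py <<'E'
from scipy.spatial.transform import Rotation as Ro
C0=np.array([.5757,-.0028]);TH=.135
def loc(p):
    R=np.array([[np.cos(TH),np.sin(TH)],[-np.sin(TH),np.cos(TH)]])
    p=np.asarray(p);return np.concatenate([(p[...,:2]-C0)@R.T,p[...,2:]],-1)*1000
def wor(l):
    l=np.asarray(l)/1000;R=np.array([[np.cos(TH),-np.sin(TH)],[np.sin(TH),np.cos(TH)]])
    return np.concatenate([l[...,:2]@R.T+C0,l[...,2:]],-1)
def info(*t):
    s=read_state();R=Ro.from_quat(s['eef_rot']);p=s['ee_pos']
    des=Ro.from_matrix(np.array([[-np.sin(TH),np.cos(TH),0],[np.cos(TH),np.sin(TH),0],[0,0,-1]]).T)
    des=Ro.from_matrix(np.stack([[-np.sin(TH),np.cos(TH),0],[np.cos(TH),np.sin(TH),0],[0,0,-1]],1))
    print('t',s['time'],'local',loc(p).round(1),'F',s['force'].round(1),'w',round(s['grip_width'],4),'turn',(R.inv()*des).as_rotvec().round(4))
    for x in t: 
        w=wor(x);print('to',x,'cm tool',(R.inv().apply(w-p)*100).round(2))
E
python3 -m handwheel '[[[0,0,-1,0,0,-0.161,0.5],[0,0,-1,0,0,-0.161,1],[0,0,-1,0,0,-0.161,1],[0,0,-1,0,0,-0.161,1],[0,0,0,0,0,-0.161,1],[0,0,0,0,0,-0.161,1],[0,0,0,0,0,-0.161,1],[0,0,0,0,0,-0.161,1],[0,0,0,0,0,0,1]]]'
python3 -c "
from h import *
info([-90,69,200],[-90,69,94])"
```

```text
time: 1.23
ee_pos: [0.2541, -0.5708, 0.2536]
eef_rot: [0.658, 0.753, 0.0, -0.0]
force: [-0.0, 0.0, 0.4]
grip_width: 0.0042
finger_force: 0.0
t 1.225 local [-395.1 -519.6  253.6] F [-0.   0.   0.4] w 0.0042 turn [-0.0001 -0.0006  0.0002]
to [-90, 69, 200] cm tool [58.85 30.53  5.39]
to [-90, 69, 94] cm tool [58.84 30.53 15.99]
```

```bash

python3 -m handwheel '[[[2,1,0,0,0,0,1],[4.3,2.2,0,0,0,0,1],[4.3,2.2,0,0,0,0,1],[4.3,2.2,0,0,0,0,1],[4.3,2.2,0,0,0,0,1],[4.3,2.2,0,0,0,0,1],[4.3,2.2,0,0,0,0,1],[4.3,2.2,0,0,0,0,1],[4.3,2.2,0,0,0,0,1],[4.3,2.2,0,0,0,0,1],[4.3,2.2,0,0,0,0,1],[4.3,2.2,0,0,0,0,1],[4.3,2.2,0,0,0,0,1],[4.3,2.2,0,0,0,0,1],[0,0,0,0,0,0,1],[0,0,0,0,0,0,1]]]'
python3 - <<'E'
from h import *
info([-90,69,94])
c=cap('wrist');cv2.imwrite('pics/w1.png',c['pixels'][:,:,::-1])
v,u=np.mgrid[:480,:640];z=c['range_z']
p=np.stack([(u-c['cx'])/c['f']*z,(v-c['cy'])/c['f']*z,z],-1);M=np.array(c['mount']);print(M.round(3).tolist())
T=p@M[:3,:3].T+M[:3,3];s=c['s'];W=T@Ro.from_quat(s['eef_rot']).as_matrix().T+s['ee_pos'];L=loc(W);np.save('w1',L)
Q=L[z>0]
for nm,b in dict(tab=((-10,50),(-75,-35),(122,135)),paddle=((58,95),(-95,-5),(106,130)),ledge=((-90,20),(30,110),(98,112)),hatch=((-120,20),(0,130),(84,90)),deck=((-112,112),(-138,138),(78,82))).items():
    k=np.all([(Q[:,i]>b[i][0])&(Q[:,i]<b[i][1]) for i in range(3)],0)
    if k.sum():print(nm,k.sum(),np.percentile(Q[k],[2,50,98],axis=0).round(1).tolist())
E
```

```text
time: 3.22
ee_pos: [0.4686, 0.0426, 0.2538]
eef_rot: [0.658, 0.753, -0.0, -0.0]
force: [-0.4, 0.0, -0.4]
grip_width: 0.0005
finger_force: 0.0
t 3.225 local [-100.    59.4  253.8] F [-0.4  0.  -0.4] w 0.0005 turn [-0.0006  0.0002 -0.001 ]
to [-90, 69, 94] cm tool [ 0.96  1.   15.98]
[[-0.0, -0.966, -0.258, 0.072], [1.0, -0.0, 0.0, 0.0], [-0.0, -0.258, 0.966, -0.171], [0.0, 0.0, 0.0, 1.0]]
tab 204 [[11.5, -52.5, 126.1], [24.6, -49.9, 127.7], [37.9, -46.8, 129.2]]
paddle 1526 [[58.3, -85.4, 110.9], [71.3, -66.2, 117.6], [84.2, -15.1, 122.9]]
ledge 2577 [[-56.4, 36.0, 98.2], [-44.9, 69.7, 103.3], [-31.5, 100.9, 107.9]]
hatch 10319 [[-70.0, 8.1, 85.6], [-13.6, 81.3, 87.5], [18.8, 128.1, 89.9]]
deck 14428 [[-110.1, -132.4, 78.6], [-18.8, 67.2, 80.1], [110.4, 135.9, 81.6]]
```

View pics/w1.png

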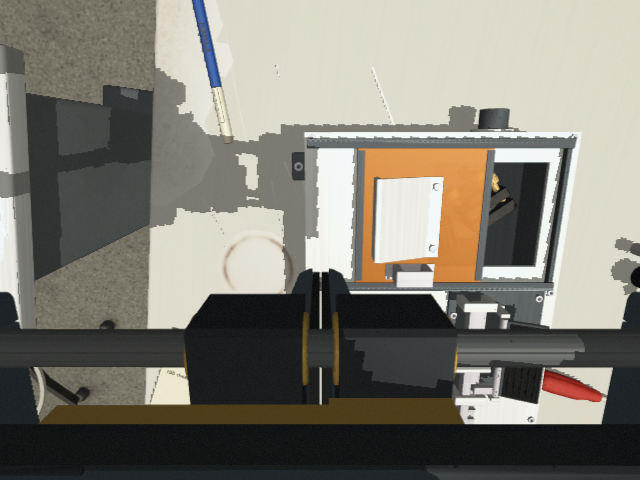

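The wrist picture shows the ledge's white plate at px (405,215) and the closed fingertips at (322,280). The bolt and catch are at (490,345), and the measured frame agrees. Next I go down in front of the ledge.

```bash

python3 -m handwheel '[[[0.5,0.5,3,0,0,0,1],[0.5,0.5,3,0,0,0,1],[0,0,3,0,0,0,1],[0,0,3,0,0,0,1],[0,0,2,0,0,0,1],[0,0,1.6,0,0,0,1],[0,0,0,0,0,0,1],[0,1,0,0,0,0,1],[0,0.5,0,0,0,0,1],[0,0.4,0,0,0,0,1],[0,0.3,0,0,0,0,1],[0,0.3,0,0,0,0,1],[0,0,0,0,0,0,1]]]'
python3 -c "
from h import *
info([-12,69,96])"
```

```text
time: 4.9
ee_pos: [0.5023, 0.0575, 0.0979]
eef_rot: [0.657, 0.754, -0.0, -0.0]
force: [0.5, -0.4, 0.1]
grip_width: 0.0005
finger_force: 0.0
t 4.9 local [-64.6  69.6  97.9] F [ 0.5 -0.4  0.1] w 0.0005 turn [-0.     -0.      0.0011]
to [-12, 69, 96] cm tool [-0.07  5.26  0.19]
```

```bash

python3 -m handwheel '[[[0,0.3,0,0,0,0,1],[0,0.3,0,0,0,0,1],[0,0.4,0,0,0,0,1],[0,0.5,0,0,0,0,1],[0,0.5,0,0,0,0,1],[0,0.5,0,0,0,0,1],[0,0.5,0,0,0,0,1],[0,0.5,0,0,0,0,1],[0,0.4,0,0,0,0,1],[0,0.2,0,0,0,0,1],[0,0,0,0,0,0,1]]]'
python3 - <<'E'
from h import *
info([-12,69,96])
P=loc(cloud(cap('side')));Q=P.reshape(-1,3)
k=np.all([(Q[:,i]>b[0])&(Q[:,i]<b[1]) for i,b in enumerate(((-70,60),(90,102),(96,112)))],0)
print(np.percentile(Q[k],[2,50,98],axis=0).round(1).tolist())
E
```

```text
time: 6.28
ee_pos: [0.5433, 0.063, 0.098]
eef_rot: [0.657, 0.754, 0.0, 0.0]
force: [0.1, 0.1, 0.3]
grip_width: 0.0004
finger_force: 0.0
t 6.275 local [-23.3  69.6  98. ] F [0.1 0.1 0.3] w 0.0004 turn [0.0007 0.0001 0.001 ]
to [-12, 69, 96] cm tool [-0.06  1.13  0.2 ]
[[-13.0, 90.5, 96.4], [1.5, 96.9, 101.4], [16.1, 101.6, 107.9]]
```

```bash

python3 -m handwheel '[[[0,0.3,0,0,0,0,1],[0,0.3,0,0,0,0,1],[0,0.3,0,0,0,0,1],[0,0.2,0,0,0,0,1],[0,0.1,0,0,0,0,1]]]' | grep -E 'force|pos'
python3 -m handwheel '[[[0,0.1,0,0,0,0,1],[0,0.1,0,0,0,0,1],[0,0,0,0,0,0,1]]]' | grep -E 'force|pos'
python3 -m handwheel '[[[0,0.1,0,0,0,0,1],[0,0,0,0,0,0,1]]]' | grep -E 'force|pos'
```

```text
ee_pos: [0.5549, 0.0647, 0.0979]
force: [-1.2, -1.7, 1.2]
finger_force: 1.1
ee_pos: [0.5569, 0.0649, 0.0979]
force: [-1.1, -0.4, 0.6]
finger_force: 0.6
ee_pos: [0.5573, 0.065, 0.0979]
force: [-4.2, -2.6, 2.7]
finger_force: 2.5
```

```bash

python3 -m handwheel '[[[0,0.1,0,0,0,0,1],[0,0,0,0,0,0,1]]]' | grep -E 'force|pos'
python3 -m handwheel '[[[0,0.05,0,0,0,0,1],[0,0,0,0,0,0,1]]]' | grep -E 'force|pos'
python3 - <<'E'
from h import *
info()
P=loc(cloud(cap('side')));Q=P.reshape(-1,3)
k=np.all([(Q[:,i]>b[0])&(Q[:,i]<b[1]) for i,b in enumerate(((-70,60),(90,102),(96,112)))],0)
print(np.percentile(Q[k],[2,50,98],axis=0).round(1).tolist())
E
```

```text
ee_pos: [0.5573, 0.065, 0.0978]
force: [-9.6, -2.0, 7.6]
finger_force: 5.2
ee_pos: [0.5573, 0.065, 0.0977]
force: [-12.5, -3.8, 10.0]
finger_force: 6.6
t 8.075 local [-9.1 69.7 97.7] F [-12.5  -3.8  10. ] w 0.0007 turn [-0.0036 -0.0001  0.0011]
[[2.2, 90.4, 96.9], [14.2, 97.2, 102.4], [29.6, 101.8, 108.0]]
```

```bash

python3 -m handwheel '[[[0,-1,0,0,0,0,1],[0,-2,0,0,0,0,1],[0,0,-2,0,0,0,1],[0,0,-4,0,0,0,1],[0,0,-4,0,0,0,0.5],[0,0,0,0,0,0,-0.05],[0,0,0,0,0,0,-0.05]]]'
python3 - <<'E'
from h import *
info([47,-77,160])
for n in('top','side'):
    Q=loc(np.load(n+'.npy')).reshape(-1,3)
    for a in(5,10,15,20,25,30,35,40,45,50):
      r=[]
      for b in range(-110,-20,10):
        k=(abs(Q[:,0]-a)<2.5)&(abs(Q[:,1]-b)<5)&(Q[:,2]<150)&(Q[:,2]>60);r.append(int(Q[k][:,2].max()) if k.any() else 0)
      print(n,a,r)
E
```

```text
time: 9.0
ee_pos: [0.5292, 0.0612, 0.1975]
eef_rot: [0.657, 0.754, 0.0, -0.0]
force: [-1.4, -0.4, -0.6]
grip_width: 0.0275
finger_force: 0.0
t 9.0 local [-37.5  69.7 197.5] F [-1.4 -0.4 -0.6] w 0.0275 turn [-0.     -0.0001  0.001 ]
to [47, -77, 160] cm tool [-14.68   8.43   3.75]
top 5 [84, 83, 82, 81, 82, 82, 129, 127, 82]
top 10 [83, 82, 86, 84, 83, 82, 129, 84, 84]
top 15 [80, 86, 88, 86, 87, 86, 130, 88, 85]
top 20 [80, 104, 107, 87, 87, 89, 130, 127, 87]
top 25 [100, 108, 106, 103, 99, 103, 130, 126, 99]
top 30 [105, 104, 110, 105, 104, 107, 130, 107, 106]
top 35 [103, 106, 108, 112, 104, 105, 130, 109, 106]
top 40 [103, 107, 109, 112, 105, 104, 103, 107, 108]
top 45 [81, 107, 108, 109, 86, 84, 83, 86, 85]
top 50 [83, 107, 110, 110, 107, 112, 116, 116, 110]
side 5 [0, 0, 0, 80, 81, 81, 128, 127, 80]
side 10 [0, 0, 0, 80, 81, 81, 128, 126, 81]
side 15 [0, 0, 0, 0, 84, 85, 127, 128, 84]
side 20 [0, 0, 106, 0, 84, 86, 128, 128, 85]
side 25 [0, 106, 107, 0, 85, 86, 128, 125, 0]
side 30 [103, 105, 107, 0, 0, 0, 128, 128, 107]
side 35 [103, 0, 108, 0, 0, 0, 128, 127, 105]
side 40 [103, 104, 108, 109, 0, 0, 127, 125, 106]
side 45 [0, 105, 106, 107, 84, 84, 85, 84, 0]
side 50 [79, 0, 109, 109, 109, 107, 112, 112, 111]
```

```bash

python3 -m handwheel '[[[-2.4,1.35,0,0,0,0,-0.19],[-3,1.7,0,0,0,0,-0.19],[-3,1.7,0,0,0,0,-0.19],[-3,1.75,0,0,0,0,-0.19],[-3,1.75,0,0,0,0,-0.19],[0,0,2,0,0,0,-0.19],[0,0,2,0,0,0,-0.19],[0,0,1,0,0,0,-0.19],[0,0,0,0,0,0,-0.19],[0,0,0,0,0,0,-0.19]]]'
python3 - <<'E'
from h import *
info([45,-74,125],[45,-74,110])
c=cap('side');np.save('s2',c['pixels'])
p=c['pixels'][200:320,200:360,::-1];cv2.imwrite('pics/s2.png',cv2.resize(p,None,fx=5,fy=5,interpolation=cv2.INTER_CUBIC))
P=loc(cloud(c)).reshape(-1,3)
k=np.all([(P[:,i]>b[0])&(P[:,i]<b[1]) for i,b in enumerate(((-70,130),(-95,-55),(146,165)))],0);x=P[k][:,0]
print(np.histogram(x,bins=np.arange(-20,110,5)))
E
```

```text
time: 10.25
ee_pos: [0.631, -0.0703, 0.1484]
eef_rot: [0.657, 0.754, 0.0, 0.0]
force: [0.3, 0.7, -0.3]
grip_width: 0.0542
finger_force: 0.0
t 10.25 local [ 45.8 -74.3 148.4] F [ 0.3  0.7 -0.3] w 0.0542 turn [0.0006 0.0002 0.0012]
to [45, -74, 125] cm tool [ 0.03 -0.08  2.34]
to [45, -74, 110] cm tool [ 0.03 -0.08  3.84]
(array([ 0,  0,  0,  0,  0,  0, 13, 19,  0,  0,  0,  0,  0,  0,  0,  0,  0,
        0, 20, 21,  7,  0,  0,  0,  0]), array([-20, -15, -10,  -5,   0,   5,  10,  15,  20,  25,  30,  35,  40,
        45,  50,  55,  60,  65,  70,  75,  80,  85,  90,  95, 100, 105]))
```

View pics/s2.png

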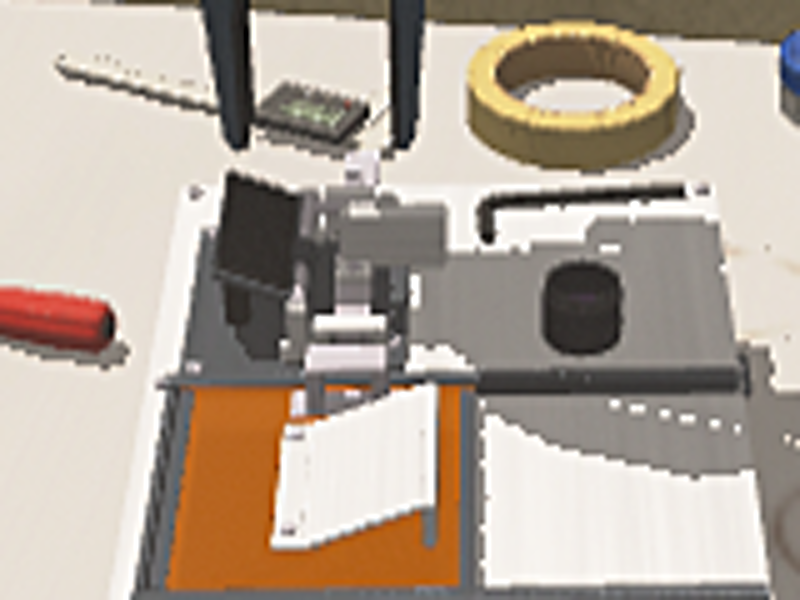

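The side crop shows the hatch shut. The fingertips are at px (237,145), over the paddle, and (402,145), in front of the tab. Next I press the paddle.

```bash

python3 -m handwheel '[[[0,0,1,0,0,0,-0.19],[0,0,1,0,0,0,-0.19],[0,0,0.8,0,0,0,-0.19],[0,0,0.3,0,0,0,-0.19],[0,0,0.3,0,0,0,-0.19],[0,0,0,0,0,0,-0.19]]]' | grep -E 'force|pos'
python3 -m handwheel '[[[0,0,0.2,0,0,0,-0.19],[0,0,0,0,0,0,-0.19]]]' | grep -E 'force|pos'
python3 -m handwheel '[[[0,0,0.1,0,0,0,-0.19],[0,0,0,0,0,0,-0.19]]]' | grep -E 'force|pos'
```

```text
ee_pos: [0.631, -0.0703, 0.114]
force: [0.9, -0.6, 2.8]
finger_force: 1.3
ee_pos: [0.6311, -0.0704, 0.1121]
force: [2.0, 0.1, 3.0]
finger_force: 1.6
ee_pos: [0.631, -0.0704, 0.111]
force: [2.4, 1.2, 3.5]
finger_force: 1.8
```

```bash

python3 -m handwheel '[[[0,0,0.1,0,0,0,-0.19],[0,0,0,0,0,0,-0.19]]]' | grep -E 'force|pos'
python3 -m handwheel '[[[0,0,0.1,0,0,0,-0.19],[0,0,0,0,0,0,-0.19]]]' | grep -E 'force|pos'
python3 - <<'E'
from h import *
info()
Q=loc(cloud(cap('side'))).reshape(-1,3)
k=np.all([(Q[:,i]>b[0])&(Q[:,i]<b[1]) for i,b in enumerate(((58,95),(-50,-14),(100,130)))],0);q=Q[k]
print(k.sum(),np.polyfit(q[:,0],q[:,2],1),np.median(q,axis=0))
E
```

```text
ee_pos: [0.6309, -0.0704, 0.1099]
force: [2.8, 0.2, 4.5]
finger_force: 2.1
ee_pos: [0.631, -0.0703, 0.1092]
force: [2.5, 0.3, 7.1]
finger_force: 3.4
t 12.05 local [ 45.7 -74.4 109.2] F [2.5 0.3 7.1] w 0.0542 turn [0.0005 0.0002 0.001 ]
184 [-8.80414389e-03  1.10340326e+02] [ 73.26973735 -30.07717311 109.90672649]
```

The paddle is level and fully down, so I push the bolt next.

```bash

python3 -m handwheel '[[[0.3,0,0,0,0,0,-0.19],[0.3,0,0,0,0,0,-0.19],[0.3,0,0,0,0,0,-0.19],[0,0,0,0,0,0,-0.19]]]' | grep -E 'force|pos'
python3 -m handwheel '[[[0.3,0,0,0,0,0,-0.19],[0.3,0,0,0,0,0,-0.19],[0.3,0,0,0,0,0,-0.19],[0.3,0,0,0,0,0,-0.19],[0,0,0,0,0,0,-0.19]]]' | grep -E 'force|pos'
python3 - <<'E'
from h import *
info()
Q=loc(cloud(cap('side'))).reshape(-1,3)
for n,b in (('pad',((58,95),(-30,-14),(100,130))),('tab',((25,37),(-60,0),(115,132)))):
    k=np.all([(Q[:,i]>b[i][0])&(Q[:,i]<b[i][1]) for i in range(3)],0);q=Q[k]
    if k.sum():print(n,k.sum(),np.polyfit(q[:,0],q[:,2],1),np.percentile(q,[3,50,97],axis=0).round(1).tolist())
E
```

```text
ee_pos: [0.6296, -0.0618, 0.1092]
force: [1.1, -3.8, 6.0]
finger_force: 3.8
ee_pos: [0.628, -0.0499, 0.1091]
force: [1.8, -3.6, 6.7]
finger_force: 3.6
t 13.225 local [ 45.5 -53.7 109.1] F [ 1.8 -3.6  6.7] w 0.0541 turn [0.0002 0.0008 0.001 ]
pad 101 [8.14180241e-03 1.08676213e+02] [[58.5, -29.1, 106.1], [71.8, -20.0, 109.5], [87.2, -14.3, 111.3]]
tab 48 [-5.08827179e-02  1.24886851e+02] [[26.3, -34.5, 116.4], [31.1, -28.1, 123.8], [35.9, -26.0, 128.7]]
```

```bash

python3 -m handwheel '[[[0.3,0,0,0,0,0,-0.19],[0.3,0,0,0,0,0,-0.19],[0.3,0,0,0,0,0,-0.19],[0.2,0,0,0,0,0,-0.19],[0,0,0,0,0,0,-0.19]]]' | grep -E 'force|pos'
python3 -m handwheel '[[[0.1,0,0,0,0,0,-0.19],[0.1,0,0,0,0,0,-0.19],[0,0,0,0,0,0,-0.19]]]' | grep -E 'force|pos'
python3 -m handwheel '[[[0.1,0,0,0,0,0,-0.19],[0,0,0,0,0,0,-0.19]]]' | grep -E 'force|pos'
python3 -m handwheel '[[[0.1,0,0,0,0,0,-0.19],[0,0,0,0,0,0,-0.19]]]' | grep -E 'force|pos'
python3 -c "
from h import *
info()"
```

```text
ee_pos: [0.6264, -0.0391, 0.1091]
force: [2.6, -3.8, 5.6]
finger_force: 3.5
ee_pos: [0.6262, -0.0373, 0.1091]
force: [1.2, -5.4, 6.4]
finger_force: 3.7
ee_pos: [0.6261, -0.0367, 0.1091]
force: [1.3, -8.0, 6.4]
finger_force: 6.1
ee_pos: [0.6261, -0.0366, 0.1091]
force: [3.0, -14.6, 5.4]
finger_force: 9.2
t 14.775 local [ 45.4 -40.2 109.1] F [  3.  -14.6   5.4] w 0.0543 turn [0.0001 0.003  0.0014]
```

The bolt is at its hard stop. I lift straight up so the catch springs in, then move clear.

```bash

python3 -m handwheel '[[[0,0,-0.4,0,0,0,-0.19],[0,0,-0.6,0,0,0,-0.19],[0,0,-0.8,0,0,0,-0.19],[-0.5,0,-1,0,0,0,-0.19],[-1,0,-2,0,0,0,-0.19],[-1,0,-3,0,0,0,-0.19],[-3,0,-3,0,0,0,-0.19],[-5,0,0,0,0,0,-0.19],[-5,0,0,0,0,0,-0.19],[-5,0,0,0,0,0,-0.19],[0,0,0,0,0,0,-0.19],[0,0,0,0,0,0,-0.19]]]'
python3 - <<'E'
from h import *
info();c=cap('side')
p=c['pixels'][200:320,200:360,::-1];cv2.imwrite('pics/s3.png',cv2.resize(p,None,fx=5,fy=5,interpolation=cv2.INTER_CUBIC))
Q=loc(cloud(c)).reshape(-1,3)
for n,b in (('pad',((58,95),(-50,-14),(106,130))),('tab',((0,40),(-60,0),(115,132))),('ledge',((-70,60),(90,102),(96,112)))):
    k=np.all([(Q[:,i]>b[i][0])&(Q[:,i]<b[i][1]) for i in range(3)],0);q=Q[k]
    if k.sum():print(n,k.sum(),np.polyfit(q[:,0],q[:,2],1),np.percentile(q,[3,50,97],axis=0).round(1).tolist())
E
```

```text
time: 16.27
ee_pos: [0.6531, -0.2374, 0.2166]
eef_rot: [0.658, 0.753, -0.0, -0.001]
force: [-0.9, 0.1, 0.0]
grip_width: 0.0542
finger_force: 0.0
t 16.275 local [  45.1 -242.8  216.6] F [-0.9  0.1  0. ] w 0.0542 turn [-0.001  -0.0011  0.0006]
pad 188 [ 0.41832211 87.11420233] [[58.3, -48.9, 109.9], [71.6, -29.8, 117.6], [85.0, -14.8, 122.8]]
tab 167 [6.81369199e-03 1.23031703e+02] [[1.8, -20.4, 115.5], [20.3, -15.1, 123.1], [38.7, -12.2, 129.1]]
ledge 86 [ -0.3402159  107.09957229] [[2.3, 90.3, 96.5], [16.0, 97.1, 101.5], [31.4, 101.0, 107.5]]
```

View pics/s3.png

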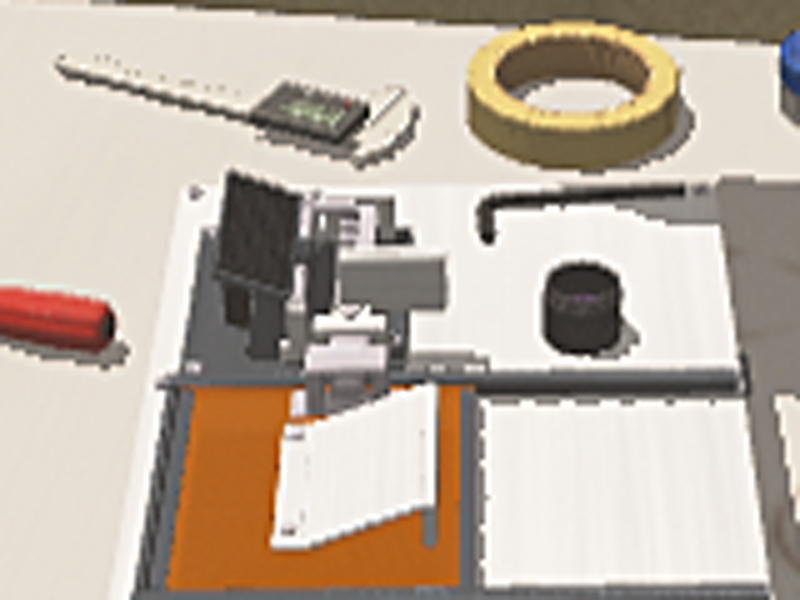

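The crop shows the bolt in the keeper at px (345,360). The paddle at (260,230) is up, with a slope of about 0.40 rad, and the hatch is shut. The tube and key have not moved. The tab has moved about 30 mm, so I hand in.

```bash
python3 -c "
from h import *
print(order.close_job())"
```

```text
the job is handed in; nothing more can be done
None
```

The job is handed in: the last camera check showed the hatch shut, the bolt home in its keeper, the catch sprung up, and the arm clear; no verdict came back.

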